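Close the bento box with the flat lid from the glass stand

ROBOT

A 6-joint arm with a two-finger parallel gripper is mounted at the origin on the work surface. World frame = base frame: x ahead of the robot, y to its left, z up, the work surface at z = 0. Lengths are in m, angles in degrees, forces in N, time in s.
With the tool pointing down it reaches from about 0.325 to 0.85 m from the base axis. Payload 15.5 kg.
Tool frame: the origin (TCP) lies midway between the tips of the shut fingers; the grasp point (between the pads) lies 19 mm behind it; z points along the fingers, y is the line along which they close (so a half turn about z gives the same grasp; the last joint's range is limited). The gripper opens to 91 mm and grips with 3 to 60 N. Pads are 32 mm wide; open, the fingers measure 118 mm over their backs; the gripper's body (76 mm by 178 mm) begins 60 mm behind the grasp point.
Start: joints at [65.403, 28.281, 77.091, -0, 74.628, -5.472], TCP at [0.205, 0.591, 0.214] pointing down, gripper open.
Joint ranges: [-166.48, 166.48], [-47.26, 123.95], [12.59, 153.08], [-70.14, 250.14], [6.76, 159.57], [-176.63, 176.63]. Speed limits (degrees/s): [108.29, 108.29, 147.25, 172.46, 172.46, 172.46].

INTERFACE

Orientations are given as a 3x3 rotation matrix whose columns are the frame's x, y, z axes.
In Python, from bench import ctrl gives the robot as it stands. The module is installed in compiled form; this text tells all that it offers. Calls block until the motion is done:
- ctrl.goto(position, orientation): joint-space move of the TCP to a pose.
- ctrl.move_l(position, vel=0.15, ori=None, contact_N=None): straight line of the TCP; ori=None keeps the orientation; vel is the mean speed in m/s. With contact_N (N) it stops when the force on the tool has changed by that much, and returns True; else False.
- ctrl.movej(angles): joint-space move.
- ctrl.command_gripper(opening): opening from 0.0 (shut) to 1.0 (fully open); the grip force is fixed at half the most; returns when the fingers have stopped.
- ctrl.sleep(seconds).
- ctrl.ik(position, orientation): joint angles nearest the present ones, or None.
- ctrl.read_camera(name): name is "scene" or "top"; returns the picture (420x560x3 uint8, blue, green, red); there is no depth.
- ctrl.camera_params(name): a dict with "fx", "fy", "cx", "cy" (pixels), "pose" (4x4, takes a point from camera to world coordinates). Camera axes: x right, y up, looking along -z (the intrinsics and any distortion apply to the point x, -y, -z); pixel columns grow to the right and rows downward; lengths in m; the calibration is good to about 2 mm. A picture is of the moment at which its call begins. camera_params takes no time and is no camera call.
A pose or a line that the arm cannot do raises ctrl.MotionError and nothing moves.
- ctrl.sign_off(): hands the job in; it is judged then, once.
Readings, each from a call of its own:
- ctrl.current_t(): time.
- ctrl.current_q(): joint angles.
- ctrl.current_dq(): joint speeds.
- ctrl.current_effort(): joint torques, N m.
- ctrl.current_tool_pos(): TCP position.
- ctrl.current_eef_rot(): TCP orientation.
- ctrl.current_contact_force(): force on the tool from outside, world axes, zero at the start.
- ctrl.current_wrist_torque(): the same for the moment, N m.
- ctrl.current_grip_width(): opening from 0.0 (shut) to 1.0 (fully open).
- ctrl.current_grasp_force(): force on a finger pad.
Only numpy, scipy, OpenCV 4.12 (cv2) and the standard library are available. Lean on these libraries where they do the work, as an engineer would, in place of code of your own. Each camera call takes 0.05 s, during which the arm holds its last target. There are 200 camera calls.

TASK

The thin flat lid on the glass stand lies too flat to pick up: slide it until one end sticks out past an edge of the stand, then grip that end, lift the lid off and set it gently on the bento box so that it lies flat, square with the box and covers the whole opening. Do not let the lid fall onto the counter, do not shove the bento box along or tip it, and leave the baking tray, the cupcake mold and the rice paddle where they are.

Things in the scene. Friction and masses are not known exactly. Their poses are not given: they have to be found in the camera images.
- stand: Low glass-topped prep stand, fixed to the counter: a glass sheet 200 (its x) by 220 (its y) by 8 mm thick whose upper face is 60 mm above the counter, on two steel plate legs (6 mm thick, 140 mm along x, at y = -75 and +75 mm). The legs' ends lie 30 mm in from the glass edges across x and 32 mm in across y, so there is free space under an overhanging piece. Origin: centre of the footprint at counter height; x and y along the glass edges, z up.
- lid: Flat aluminium lid, a plain loose plate 156 (its x) by 64 (its y) by 3 mm, about 80 g, lying flat on the glass stand, long side roughly along the stand's x (within about 0.2 rad). Origin: centre of its underside; z up. It slides easily on the smooth glass (friction about 0.35): pressed from above with a shut gripper's tips (about 5 to 20 N) at its middle it can be dragged along. It tips off if its centre gets past the stand's edge.
- lid_end_a (a point): Middle of the lid's short end at lid x = -78 mm, at half thickness. At the start it is the end nearer the robot.
- lid_end_b (a point): Middle of the lid's short end at lid x = +78 mm, at half thickness.
- bento: Slim open aluminium bento box, loose, about 250 g, outside 144 (its x) by 54 (its y) by 45 mm high, walls 2 mm, with one cross wall inside as high as the sides. Origin: centre of its underside on the counter; z up. A lid on it has its underside 45 mm above this origin, and either end of the lid may go to either end of the box (the lid overlaps the box by 6 mm at the ends and 5 mm at the sides).
- tray: Stainless steel baking tray, bystander, 160 (x) by 220 (y) by 18 mm high, loose. Origin: centre of its underside.
- mold: Mint silicone cupcake mold, bystander, round cup 72 mm across the rim, 50 mm at the foot, 35 mm high, loose. Origin: centre of its underside.
- paddle: Bamboo rice paddle, bystander, lying flat, 7 mm thick: handle 22 mm wide from x = -120 mm, blade 60 mm wide ending in a round tip at x = +108 mm, loose. Origin: on the underside, near the neck.
There are look-alikes about, which are no part of the job. There is more than one size of the bento; the one meant has the size given above.

How it is judged (in metres and radians):
On the way, in this order (a step that is already met when the one before it is completed fails the run):
1. the lid, still lying flat on the glass, has been slid until the middle of one end is more than 15 mm past an edge of the stand ((x of any of lid_end_a, lid_end_b in the frame of stand below -0.115 m or x of any of lid_end_a, lid_end_b in the frame of stand above 0.115 m or y of any of lid_end_a, lid_end_b in the frame of stand below -0.125 m or y of any of lid_end_a, lid_end_b in the frame of stand above 0.125 m) and z of lid in the frame of stand between 0.057 and 0.063 m and angle between lid's own z axis and vertical below 0.05 rad), for 0.2 s.
2. the lid has been lifted clear of the stand (its middle more than 30 mm above the glass) (height (world z) of lid above 0.09 m), for 0.1 s.
At the end, for the whole second after the job is handed in: The lid lies flat and at rest on the rim of the bento box, centred within 8 mm lengthways and 7 mm sideways, its long side within 0.09 rad of the box's, tilted less than 0.04 rad; the box stands upright on the counter (x of lid in the frame of bento between -0.008 and 0.008 m and y of lid in the frame of bento between -0.007 and 0.007 m and z of lid in the frame of bento between 0.042 and 0.0485 m and angle between the x axis of lid and the x axis of bento, either way round below 0.09 rad and angle between lid's own z axis and vertical below 0.04 rad and angle between bento's own z axis and vertical below 0.03 rad and height (world z) of bento below 0.004 m and linear speed of each of lid, bento below 0.02 m/s); the robot touches nothing.
It fails at once if the lid falls to the counter (origin lower than 30 mm) (height (world z) of lid below 0.03 m).
It fails at once if the lid is dropped or rammed onto the box (contact force above 40 N) (contact force between lid and bento above 40 N).
It fails at once if the bento box is shoved more than 40 mm or tipped more than 0.25 rad (distance of bento from where it was at the start of the episode above 0.04 m or angle between bento's own z axis and vertical above 0.25 rad).
It fails at once if the tray, the mold or the paddle is moved more than 25 mm (distance of any of tray, mold, paddle from where it was at the start of the episode above 0.025 m).
It also fails if it takes over 61 s, if anything falls off the work surface, if the arm or the gripper's body presses on something with over 40 N, if the wrist force passes 120 N, or if a joint passes its speed limit or range.

## Working session

There is one attempt and no reset: what is moved stays moved. The work goes in short steps, each a Python script; the robot and the scene stay as the last script left them, time stands still between calls to the robot, and variables do not carry over. Pictures are saved under pics/ and viewed, at most 10 in all, crops included, and the job is handed in when it is done.

```bash
mkdir -p pics; python3 - <<'E'
from bench import ctrl
import cv2,numpy as np
for n in("top","scene"):
    cv2.imwrite(f"pics/{n}0.png",ctrl.read_camera(n)); p=ctrl.camera_params(n); print(n,{k:np.round(v,4).tolist() if not isinstance(v,str) else v for k,v in p.items()})
print(ctrl.current_eef_rot(),ctrl.current_t())
E
```

```text
top {'fx': 487.6337, 'fy': 487.6337, 'cx': 281.7354, 'cy': 209.7357, 'pose': [[0.0129, 0.9888, -0.149, 0.4016], [-0.9999, 0.012, -0.0075, -0.0425], [-0.0056, 0.1491, 0.9888, 1.2265], [0.0, 0.0, 0.0, 1.0]]}
scene {'fx': 449.2684, 'fy': 449.2684, 'cx': 278.1251, 'cy': 207.4423, 'pose': [[-0.1508, -0.684, 0.7137, 1.3221], [0.9885, -0.1082, 0.1052, 0.0828], [0.0052, 0.7214, 0.6925, 0.7576], [0.0, 0.0, 0.0, 1.0]]}
[[-9.44799072e-01  3.27649994e-01 -4.41884319e-04]
 [ 3.27650278e-01  9.44798562e-01 -9.86378771e-04]
 [ 9.43046706e-05 -1.07671327e-03 -9.99999416e-01]] 0.1
```

View pics/top0.png

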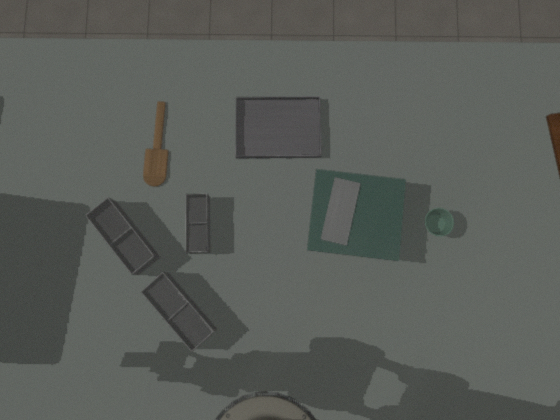

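View pics/scene0.png

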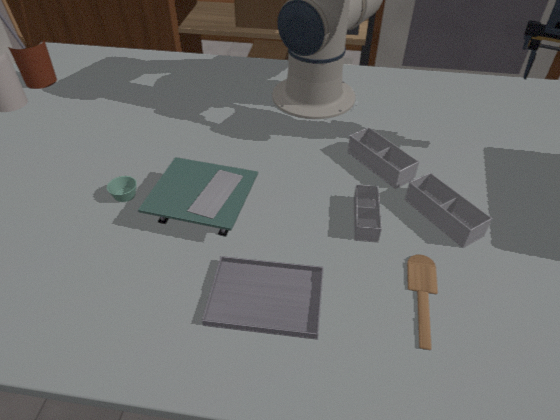

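The top view shows the lid at about (341,211) on the green stand, which spans (309–405, 170–260). The tray is at (279,128), the mold at (440,222) and the paddle at (157,145).

There are three bento candidates: (198,224), (123,237) and (180,310). The one at (198,224) is about 23x60 px, or roughly 55x145 mm, which fits 144x54. The other two look larger. I'll measure all three and confirm in one enlarged crop.

```bash
cat > h.py <<'E'
import cv2,numpy as np
from bench import ctrl
def ray(n,uv,z):
    p=ctrl.camera_params(n);T=p["pose"];uv=np.atleast_2d(uv).astype(float)
    d=np.c_[(uv[:,0]-p["cx"])/p["fx"],-(uv[:,1]-p["cy"])/p["fy"],-np.ones(len(uv))]@T[:3,:3].T
    return T[:3,3]+d*((z-T[2,3])/d[:,2])[:,None]
def rect(pts):
    (c,(w,h),a)=cv2.minAreaRect((pts[:,:2]*1000).astype(np.float32))
    if w<h: w,h,a=h,w,a+90
    return np.round(c,1),round(w,1),round(h,1),round((a+90)%180-90,2)
def lid(n,img):
    hsv=cv2.cvtColor(img,cv2.COLOR_BGR2HSV); return hsv
E
python3 - <<'E'
import cv2,numpy as np
from h import *
for n,c in(("top",[(341,211),(380,230),(198,200),(215,300),(188,225),(210,224),(180,300),(206,210)]),("scene",[(215,195),(170,200),(377,200),(367,230),(360,210)])):
    i=cv2.imread(f"pics/{n}0.png");h=cv2.cvtColor(i,cv2.COLOR_BGR2HSV)
    for u,v in c: print(n,(u,v),i[v,u],h[v,u])
i=cv2.imread("pics/top0.png")
a=cv2.resize(i[180:355,80:225],None,fx=3.3,fy=3.3,interpolation=cv2.INTER_CUBIC)
i2=cv2.imread("pics/scene0.png")
b=cv2.resize(i2[175:255,340:400],None,fx=5,fy=5,interpolation=cv2.INTER_CUBIC)
o=np.zeros((580,790,3),np.uint8);o[:a.shape[0],:a.shape[1]]=a;o[:b.shape[0],480:480+b.shape[1]]=b
cv2.imwrite("pics/crop1.png",np.clip(o*1.6,0,255).astype(np.uint8))
E
```

```text
top (341, 211) [96 98 97] [45  5 98]
top (380, 230) [74 80 62] [80 57 80]
top (198, 200) [70 74 72] [45 14 74]
top (215, 300) [69 72 69] [60 11 72]
top (188, 225) [60 59 56] [98 17 60]
top (210, 224) [66 70 67] [53 15 70]
top (180, 300) [71 71 74] [ 0 10 74]
top (206, 210) [82 85 83] [50  9 85]
scene (215, 195) [133 130 131] [130   6 133]
scene (170, 200) [100 102  80] [ 87  55 102]
scene (377, 200) [84 82 82] [120   6  84]
scene (367, 230) [88 86 86] [120   6  88]
scene (360, 210) [86 85 85] [120   3  86]
```

View pics/crop1.png

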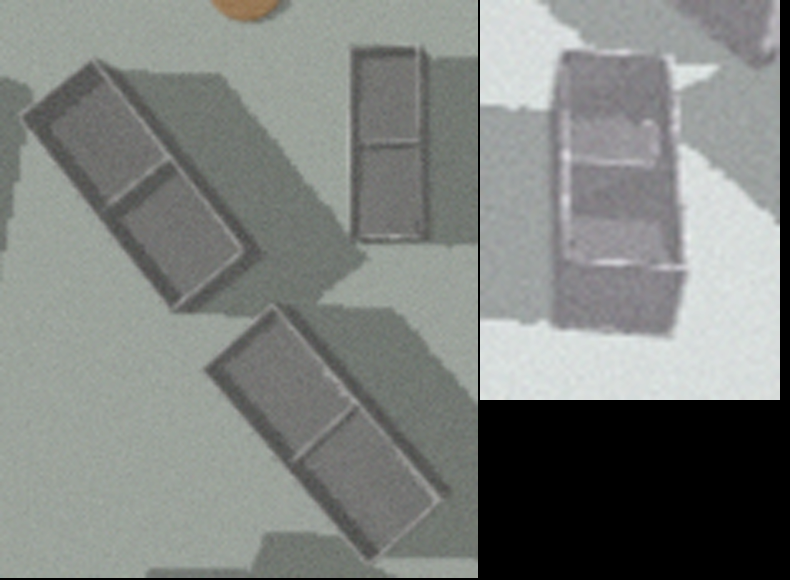

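The crop confirms it: the small box at (198,224) is clearly smaller than the two tilted ones, and its rim corners are crisp in both views. Next come metric positions for the lid, stand and boxes.

```bash
cat >> h.py <<'E'
def big(m):
    c=max(cv2.findContours(m,cv2.RETR_EXTERNAL,cv2.CHAIN_APPROX_NONE)[0],key=cv2.contourArea);return c[:,0,:]
def lidrect(n,img,z=0.063,box=None):
    "lid rectangle (mm, deg) from pale low-saturation pixels inside pixel box"
    u0,u1,v0,v1=box; b=cv2.bilateralFilter(img,5,30,3)[v0:v1,u0:u1].astype(int)
    e=b[...,1]-b[...,2]; s=b.sum(2)
    m=((e<8)&(s>(270 if n=="top" else 360))).astype(np.uint8)
    m=cv2.morphologyEx(m,cv2.MORPH_OPEN,np.ones((3,3)))
    return rect(ray(n,big(m)+[u0,v0],z))
E
python3 - <<'E'
from h import *
t=cv2.imread("pics/top0.png");s=cv2.imread("pics/scene0.png")
print("lid",lidrect("top",t,box=(318,365,172,250)),lidrect("scene",s,box=(185,247,165,222)))
for n,i in(("top",t),("scene",s)):
    h=cv2.cvtColor(cv2.bilateralFilter(i,5,30,3),cv2.COLOR_BGR2HSV)
    m=((h[...,1]>38)&(h[...,0]>65)&(h[...,0]<100)).astype(np.uint8)
    m=cv2.morphologyEx(m,cv2.MORPH_OPEN,np.ones((3,3)))
    print("stand",rect(ray(n,big(m),0.06)),len(big(m)))
c=np.array([[351,48],[422,47],[424,240],[353,241]])/3.3+[80,180]-.35
A=ray("top",c,.045);print("bento",rect(A))
c=np.array([[565,55],[668,55],[685,265],[568,263]])-[480,0];c=c/5+[340,175]-.4
B=ray("scene",c,.045);print("bento",rect(B)); print(np.round(A,4),np.round(B,4))
for c in([[97,61],[22,115],[176,309],[243,250]],[[275,306],[206,368],[370,558],[440,498]]):
    print("other",rect(ray("top",np.array(c)/3.3+[80,180]-.35,.045)))
E
```

```text
lid (array([ 577. , -174.5]), 154.1, 62.6, -12.84) (array([ 577.9, -172.2]), 155.4, 65.3, -13.16)
stand (array([ 569. , -214.2]), 218.9, 199.0, 83.94) 335
stand (array([ 574.3, -211. ]), 220.7, 204.7, 83.91) 284
bento (array([544.3, 173. ]), 145.0, 53.1, 2.63)
bento (array([548.6, 177.4]), 145.4, 51.0, 2.62)
[[0.6155 0.2028 0.045 ]
 [0.6169 0.1498 0.045 ]
 [0.4731 0.1432 0.045 ]
 [0.4717 0.1953 0.045 ]] [[0.4826 0.1503 0.045 ]
 [0.4748 0.1996 0.045 ]
 [0.6156 0.206  0.045 ]
 [0.6223 0.1553 0.045 ]]
other (array([513.4, 358.6]), 187.4, 67.3, 41.01)
other (array([333.9, 211.9]), 183.9, 65.9, 42.84)
```

Both views agree on the positions:

| Item | Centre (mm) | Yaw |
|---|---|---|
| Lid | about (577.5, -173.5) | -13° |
| Stand | about (571, -213) | -6° |
| Bento | about (546, 175), 145x53 | 2.6° |

The other two boxes are about 186x67 mm, so they are the wrong size. I'll press just past the lid's middle and drag it towards the robot.

```bash
cat >> h.py <<'E'
def R(yaw):
    c,s=np.cos(np.radians(yaw)),np.sin(np.radians(yaw))
    return np.array([[-c,-s,0],[-s,c,0],[0,0,-1.]])
E
python3 - <<'E'
from h import *
lc=np.array([.5775,-.1735]);yl=-13;ys=-6.06
lx=np.array([np.cos(np.radians(yl)),np.sin(np.radians(yl))]);sx=np.array([np.cos(np.radians(ys)),np.sin(np.radians(ys))])
p=lc+.008*lx
ctrl.command_gripper(0.0)
ctrl.goto([*p,.10],R(yl))
f0=np.array(ctrl.current_contact_force())
print(ctrl.current_t(),f0)
print(ctrl.move_l([*p,.070],.08),ctrl.move_l([*p,.052],.015,contact_N=7))
z=ctrl.current_tool_pos()[2];print("z",z,ctrl.current_contact_force()-f0)
for k in(.01,.03,.055,.078):
    try: ctrl.move_l([*(p-k*sx),z],.05)
    except ctrl.MotionError as e: print(e);break
    f=ctrl.current_contact_force()-f0;print(k,ctrl.current_tool_pos(),f)
    if f[2]<4:z-=.0005
    elif f[2]>15:z+=.0005
q=ctrl.current_tool_pos();ctrl.move_l([*q[:2],.12],.12)
ctrl.command_gripper(1.0)
cv2.imwrite("pics/top1.png",ctrl.read_camera("top"));cv2.imwrite("pics/scene1.png",ctrl.read_camera("scene"));print(ctrl.current_t())
o=np.hstack([cv2.imread("pics/top1.png")[150:350,270:470],cv2.imread("pics/scene1.png")[80:280,100:300]])
cv2.imwrite("pics/v1.png",cv2.resize(o,None,fx=2,fy=2))
E
```

```text
4.4917 [-0.05654938  0.26683405  0.35005167]
False True
z 0.0632730262847758 [-1.98482574  0.23084814  9.04837806]
0.01 [ 0.5747212  -0.17413814  0.06326181] [-1.25900864  0.84894869  4.66283885]
0.03 [ 0.55488228 -0.17201396  0.06330695] [-2.91726527 -0.13636684  5.53797309]
0.055 [ 0.52986978 -0.16933978  0.06326758] [-2.99640411 -0.02531911  7.22558445]
0.078 [ 0.50687653 -0.16685205  0.06326528] [-3.63625264 -0.35855981  7.95549885]
9.9083
```

View pics/v1.png

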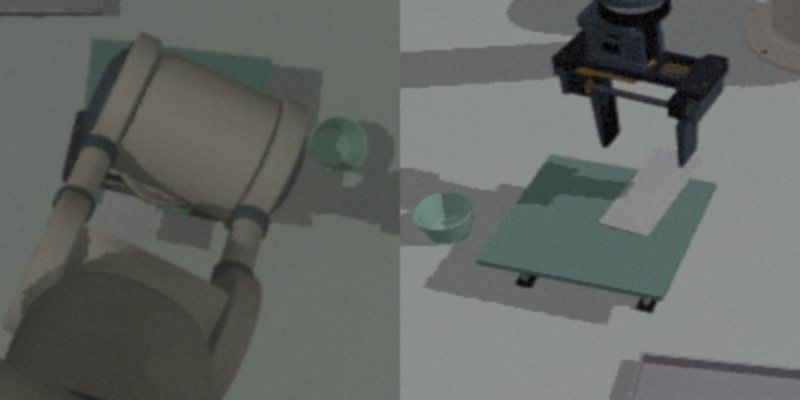

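The lid now sticks out past the near edge; in the crop, its far end is at about (625,228) and its near end at about (690,155). I'll swing the arm aside for an unobstructed measurement.

```bash
python3 - <<'E'
from h import *
p=ctrl.current_tool_pos();ctrl.move_l([*p[:2],.2],.2)
q=np.array(ctrl.current_q());q[0]+=75;ctrl.movej(q)
for n in("top","scene"): cv2.imwrite(f"pics/{n}2.png",ctrl.read_camera(n))
t=cv2.imread("pics/top2.png");s=cv2.imread("pics/scene2.png")
print(ctrl.current_t(),ctrl.current_tool_pos())
o=np.hstack([t[165:315,290:440],s[120:270,130:280]]);cv2.imwrite("pics/v2.png",cv2.resize(o,None,fx=2.6,fy=2.6,interpolation=cv2.INTER_CUBIC))
E
```

```text
12.875 [0.29294689 0.44604449 0.20019539]
```

View pics/v2.png

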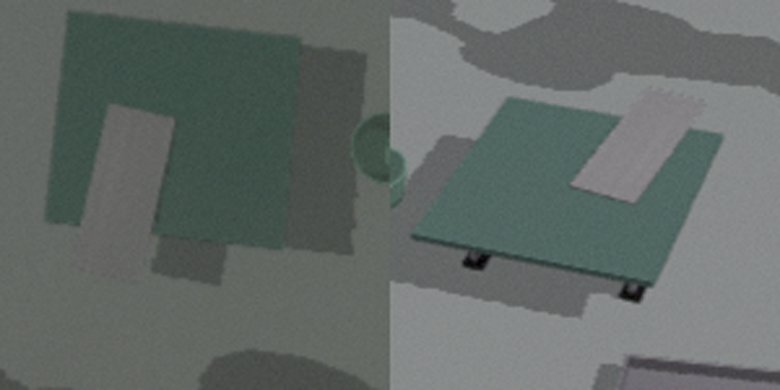

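The lid lies flat, overhanging the near edge. Its corners are at about (108,104), (175,117), (138,281), (76,268) in the left panel and (570,184), (634,202), (705,103), (647,88) in the right panel.

```bash
python3 - <<'E'
from h import *
A=ray("top",np.array([[108,104],[175,117],[138,281],[76,268]])/2.6+[290,165]-.3,.063)
B=ray("scene",np.array([[570-390,184],[634-390,202],[705-390,103],[647-390,88]])/2.6+[130,120]-.3,.063)
for X in(A,B): print(rect(X),np.round(X[:,:2]*1000,1).tolist())
E
```

```text
(array([ 509. , -169.4]), 155.2, 63.1, -10.99) [[590.7, -153.1], [579.2, -215.2], [427.9, -180.1], [438.9, -123.7]]
(array([ 511.5, -164.2]), 153.0, 63.6, -13.37) [[578.6, -212.9], [592.8, -150.9], [444.2, -116.7], [429.7, -177.5]]
```

```bash
python3 - <<'E'
from h import *
yl=-12.8;lx=np.array([np.cos(np.radians(yl)),np.sin(np.radians(yl))])
g=np.array([.5095,-.1660])-.062*lx
ctrl.goto([*g,.12],R(yl))
print(ctrl.move_l([*g,.0425],.08,contact_N=8),ctrl.current_tool_pos())
ctrl.command_gripper(0.0)
w=ctrl.current_grip_width();print("width mm",w*91,ctrl.current_grasp_force(),ctrl.current_contact_force())
if w*91>58:
    ctrl.move_l([*g,.0525],.03);ctrl.move_l([*g,.15],.1);print("width",ctrl.current_grip_width()*91,ctrl.current_grasp_force())
for n in("top","scene"): cv2.imwrite(f"pics/{n}3.png",ctrl.read_camera(n))
print(ctrl.current_t(),ctrl.current_tool_pos())
o=np.hstack([cv2.imread("pics/top3.png")[150:350,270:470],cv2.imread("pics/scene3.png")[80:280,130:330]])
cv2.imwrite("pics/v3.png",cv2.resize(o,None,fx=2,fy=2))
E
```

```text
False [ 0.44926851 -0.15236263  0.04285501]
width mm 63.27129501154909 30.000237822532654 [-0.13006173  0.84002104  1.47353812]
width 63.049578335936886 29.999788105487823
18.475 [ 0.44870895 -0.15210537  0.14943544]
```

View pics/v3.png

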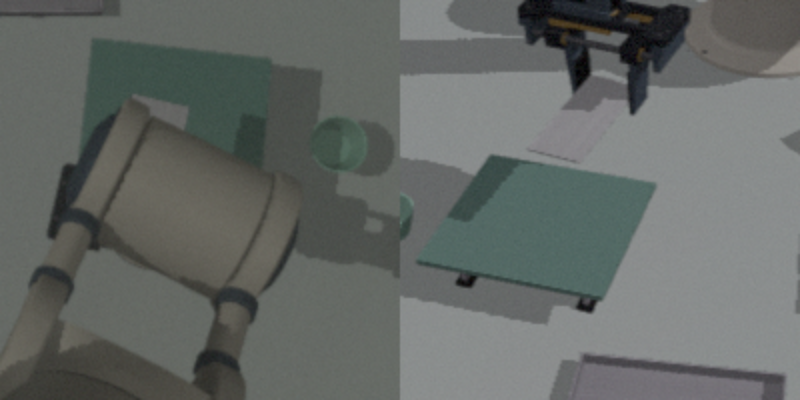

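The lid is held and clear of the glass. Its far-end corners are at (136,95), (188,106) in the left panel and (527,150), (580,161) in the right panel. I'll triangulate that end to get the tilt and the offset along the lid.

```bash
python3 - <<'E'
from h import *
T=np.array([[136,95],[188,106]])/2+[270,150]-.25; S=np.array([[527-400,150],[580-400,161]])/2+[130,80]-.25
def P(n):
    a=ray(n,{"top":T,"scene":S}[n],0.3);b=ray(n,{"top":T,"scene":S}[n],0.1);return a,(b-a)/np.linalg.norm(b-a,axis=1)[:,None]
(a,d),(b,e)=P("top"),P("scene")
tcp=np.array(ctrl.current_tool_pos());yl=-12.8;lx=np.array([np.cos(np.radians(yl)),np.sin(np.radians(yl))])
out=[]
for i in range(2):
    s=np.linalg.lstsq(np.c_[d[i],-e[i]],b[i]-a[i],rcond=None)[0]
    x,y=a[i]+s[0]*d[i],b[i]+s[1]*e[i];out.append((x+y)/2);print(out[-1],np.linalg.norm(x-y))
m=np.mean(out,0);r=m-tcp;print("far mid",m,"along",r[:2]@lx,"across",r[:2]@[-lx[1],lx[0]],"dz",r[2],"yaw",np.degrees(np.arctan2(*(out[1]-out[0])[[0,1]])))
print(ctrl.current_eef_rot())
E
```

```text
[ 0.5952213  -0.18021407  0.18090142] 0.04967023052351868
[ 0.57490964 -0.18659547  0.15704685] 0.05955753526395163
far mid [ 0.58506547 -0.18340477  0.16897414] along 0.13990230278096943 across -0.00031200684017511533 dz 0.01953870180847289 yaw -107.4413911658891
[[-9.75147350e-01  2.21554946e-01 -1.02529173e-03]
 [ 2.21554538e-01  9.75147855e-01  4.96708536e-04]
 [ 1.10985927e-03  2.57205977e-04 -9.99999351e-01]]
```

The left and right corners were paired crosswise, but the midpoint still holds. The lid's far end is 140 mm ahead of the TCP (62+78 as planned), centred, and level to within 1 mm. Moving it over the box and checking the alignment before lowering.

```bash
python3 - <<'E'
from h import *
y=2.6;lx=np.array([np.cos(np.radians(y)),np.sin(np.radians(y))])
g=np.array([.5465,.1752])-.062*lx
ctrl.goto([*g,.15],R(y))
ctrl.move_l([*g,.060],.1,contact_N=8)
print(ctrl.current_t(),ctrl.current_tool_pos(),ctrl.current_grip_width()*91)
for n in("top","scene"): cv2.imwrite(f"pics/{n}4.png",ctrl.read_camera(n))
o=np.hstack([cv2.imread("pics/top4.png")[160:300,130:260],cv2.imread("pics/scene4.png")[120:260,310:440]])
cv2.imwrite("pics/v4.png",np.clip(cv2.resize(o,None,fx=3,fy=3,interpolation=cv2.INTER_CUBIC)*1.5,0,255).astype(np.uint8))
E
```

```text
20.7667 [0.48490736 0.17238179 0.06045937] 63.015382424434534
```

View pics/v4.png

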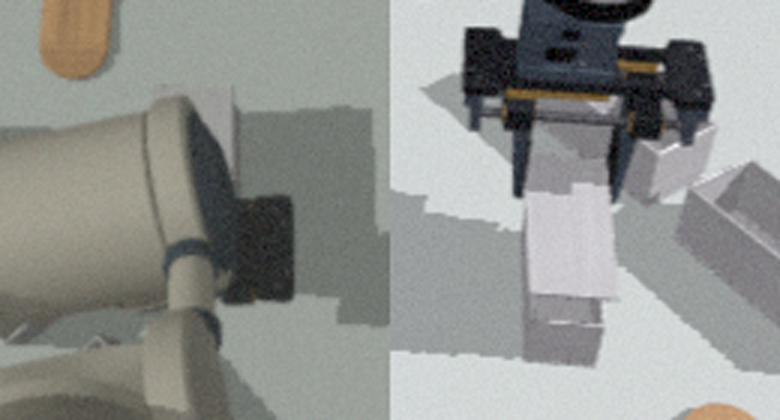

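The gripper and lid hover over the right box. The lid's far corners are at (155,88), (236,88) in the left panel and (523,292), (617,300) in the right panel. Since I know where the lid is from the arm, I can use these to get each camera's local bias and correct the box position.

```bash
python3 - <<'E'
from h import *
y=2.6;lx=np.array([np.cos(np.radians(y)),np.sin(np.radians(y))]);tcp=np.array(ctrl.current_tool_pos())
exp=tcp[:2]+.140*lx;n=np.array([-lx[1],lx[0]])
T=ray("top",np.array([[155,88],[236,88]])/3+[130,160]-.33,.081);S=ray("scene",np.array([[523-390,292],[617-390,300]])/3+[310,120]-.33,.081)
for k,X,b in(("top",T,[.5443,.1730]),("scene",S,[.5486,.1774])):
    e=X[:,:2].mean(0)-exp;w=np.linalg.norm(X[0]-X[1]);print(k,"bias",e,"width",w,"box corrected",np.array(b)-e)
E
```

```text
top bias [-0.00295334 -0.00406268] width 0.06469189260010427 box corrected [0.54725334 0.17706268]
scene bias [ 0.00250912 -0.00177329] width 0.06593790974748438 box corrected [0.54609088 0.17917329]
```

```bash
python3 - <<'E'
from h import *
y=2.6;lx=np.array([np.cos(np.radians(y)),np.sin(np.radians(y))])
g=np.array([.5467,.1778])-.062*lx
ctrl.move_l([*g,.060],.03)
f0=np.array(ctrl.current_contact_force())
c1=ctrl.move_l([*g,.034],.04,contact_N=4)
c2=c1 or ctrl.move_l([*g,.0262],.008,contact_N=3)
p=ctrl.current_tool_pos();print(c1,c2,p,ctrl.current_contact_force()-f0,ctrl.current_t())
E
```

```text
False True [0.48471658 0.17498405 0.02757396] [-0.69206056 -0.35419463  7.37168218] 22.675
```

Contact came at the expected height with no side load. Releasing and checking.

```bash
python3 - <<'E'
from h import *
p=ctrl.current_tool_pos()
ctrl.command_gripper(1.0);ctrl.sleep(.2)
ctrl.move_l([*p[:2],.06],.05);ctrl.move_l([*p[:2],.2],.15)
q=np.array(ctrl.current_q());q[0]-=60;ctrl.movej(q)
for n in("top","scene"): cv2.imwrite(f"pics/{n}5.png",ctrl.read_camera(n))
print(ctrl.current_t())
o=np.hstack([cv2.imread("pics/top5.png")[175:275,145:245],cv2.imread("pics/scene5.png")[160:260,320:420]])
cv2.imwrite("pics/v5.png",np.clip(cv2.resize(o,None,fx=4,fy=4,interpolation=cv2.INTER_CUBIC)*1.5,0,255).astype(np.uint8))
E
```

```text
27.3333
```

View pics/v5.png

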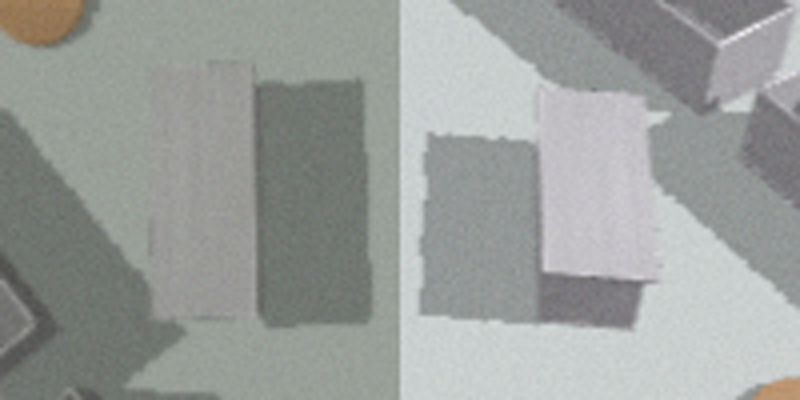

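The lid lies flat on the box, with corners at (152,62), (253,65), (257,318), (152,318) in the left panel. It looks slightly biased to +y, so I'll quantify that.

```bash
python3 - <<'E'
from h import *
L=ray("top",np.array([[152,62],[254,65],[257,318],[152,318]])/4+[145,175]-.37,.048)
print("lid top",rect(L), "box top was 544.3 173.0 yaw 2.63")
L=ray("scene",np.array([[538-400,87],[646-400,97],[656-400,282],[543-400,275]])/4+[320,160]-.37,.048)
print("lid scene",rect(L),L[2:,:2].mean(0),"box scene 548.6 177.4")
B=ray("scene",np.array([[540-400,322],[633-400,328]])/4+[320,160]-.37,0)
print("box front foot mid",B[:,:2].mean(0),np.linalg.norm(B[0]-B[1]), "lid front mid minus foot mid",L[2:,:2].mean(0)-B[:,:2].mean(0))
# box foot in first scene crop, moved?
b=ray("scene",np.array([[553-480,325],[672-480,335]])/5+[340,175]-.4,0);print("foot before",b[:,:2].mean(0),np.linalg.norm(b[0]-b[1]))
E
```

```text
lid top (array([546.9, 175.9]), 159.2, 63.4, 2.48) box top was 544.3 173.0 yaw 2.63
lid scene (array([548.9, 179.8]), 158.3, 64.8, 2.69) [0.62733056 0.18152454] box scene 548.6 177.4
box front foot mid [0.61805944 0.18114733] 0.052223844519407724 lid front mid minus foot mid [0.00927112 0.0003772 ]
foot before [0.61725498 0.18077571] 0.05342887807731803
```

Compared within each camera, the lid is off by about 1–3 mm lengthways and 0–3 mm sideways, with yaw within 0.3°. The box has not moved. All of that is inside tolerance, so I'm handing in.

```bash
python3 - <<'E'
from bench import ctrl
print(ctrl.current_t(),ctrl.current_contact_force(),ctrl.sign_off())
E
```

```text
the job is handed in; nothing more can be done
27.3333 [0.0614138  0.60390311 1.24449662] None
```

The lid was slid off the stand's near edge, gripped, lifted and set flat on the 144x54 mm bento box, about 3 mm off centre by camera, and the job was handed in at 27.3 s; no verdict came back.

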